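# Demould the resin specimen

### The arm

A 6-joint arm with a two-finger parallel gripper is mounted at the origin on the work surface. World frame = base frame: x ahead of the robot, y to its left, z up, the work surface at z = 0. Lengths are in m, angles in rad, forces in N, time in s.
With the tool pointing down it reaches from about 0.225 to 0.875 m from the base axis. Payload 3.4 kg.
Tool frame: the origin (TCP) lies on the centre line of the jaws, within the pads' length; the fingertips stand 17 mm ahead of it and the grasp point (between the pads) lies 2 mm behind it; z points along the fingers, y is the direction in which the jaws open and shut (so a half turn about z gives the same grasp; the last joint's range is limited). The gripper opens to 85 mm and grips with 20 to 120 N. Pads are 22 mm wide; open, the fingers measure 114 mm over their backs; the gripper's body (76 mm by 85 mm) begins 54 mm behind the grasp point. The pads swing forward as they close: fully open they stand 13 mm farther back than shut.
Start: joints at [-1.337, 0.276, 1.505, -0, 1.361, -0.121], TCP at [0.2, -0.539, 0.248] pointing down, gripper open.
Joint ranges: [-2.89, 2.89], [-0.75, 2.08], [0.22, 2.7], [-1.18, 4.32], [0.11, 2.71], [-2.7, 2.7]. Speed limits (rad/s): [2.57, 2.57, 3.14, 3.14, 3.14, 3.14].

### API

Orientations are given as a unit quaternion [w, x, y, z].
In Python, from plant import read_state, camera, camera_params, job_done, spot_in, trace, tip_of gives the robot as it stands.
- The arm moves only by the tool apply_moves, never from a script. Its arguments are lists of equal length, an entry for each row: "twist": the turn, a rotation vector about the tool's x, y, z in degrees, a list of three; "travel": the shift along the tool's x, y, z in units of 50 mm (1.0 is 50 mm), a list of three; "grip": the finger opening in mm, from 0 to 85.4. A call has 1 to 12 rows; each row is the pose to reach, as a shift and turn from the pose measured when the call began, along the tool's axes at that moment; what a row does not reach only later rows make up. A row lasts 1/10 s, in which the tool goes at most 50 mm and 8.59 degrees, less where a joint would pass 70% of its speed; a pose out of reach is approached as far as the arm can. A call with a gripper value outside its range is refused whole. The fingers move at their own pace and stop on an object; "force" is the grip in N (left out, the last holds). Time passes only in rows, so rows that repeat a pose let the fingers close. It gives the time, the measured TCP pose, the force and the opening at its end, in the units of the state.
- read_state(): the state, without advancing time (a new reading comes with each control period).
- camera(name): name is "side" or "top"; returns (picture, depth): 480x640x3 uint8, blue, green, red; 480x640 float32, m along the optical axis (not along the pixel's ray), 0 where there is no reading.
- camera_params(name): a dict with "fx", "fy", "cx", "cy" (pixels), "k1" (the pictures are not rectified: a ray, as slopes to the right and down, at radius r is drawn at 1 + k1 r^2 times it, then the intrinsics apply), "rvec" (rotation vector, rad) and "tvec" (3), from world to camera coordinates, as OpenCV has them. Camera axes: x right, y down, z forward; pixel columns grow to the right and rows downward; lengths in m; the calibration is good to about 2 mm. A picture is of the moment at which its call begins. camera_params takes no time and is no camera call.
- job_done(): hands the job in, once; it reports no verdict.
Trained networks look in the newest picture that a camera, given by its name, has taken for a name from the list of things; names that differ only in an ending like _2 or _b are one class to them, and where a whole thing is asked for, a point or a joint stands for the part that bears it (a point fixed in the world has none). Each returns a list of dicts, best first, with "confidence" (0 to 1); they miss things now and then, are a little off and sometimes report something else, mostly with a low value. They report only what shows in the picture. A call takes as long as a camera call. They do not tell look-alikes from the thing itself.
- spot_in(camera, name): "position" ([x, y, z] in m, in world coordinates, good to about 4 mm: the middle of the surface that is visible of it).
- trace(camera, name): "pixels" (480x640 bool, what is visible of it).
- tip_of(camera, name): "position" ([x, y, z] in m, in world coordinates, good to about 4 mm: a listed point, or the origin of a listed thing).
The state is a dict: "t": time; "joint_pos": joint angles; "joint_velocities": joint speeds; "tau": joint torques, N m; "position": TCP position; "orientation": TCP orientation; "ft_force": force on the tool from outside, world axes, zero at the start; "wrist_torque": the same for the moment, N m; "gripper_width": finger opening in m.
Only numpy, scipy, OpenCV 4.12 (cv2) and the standard library are available. Lean on these libraries where they do the work, as an engineer would, in place of code of your own. Each camera call takes 0.05 s, during which the arm holds its last target.

### The job

Free the amber resin casting from its mould and lay it in the cork-lined tray beside the blue one: swing the keeper bar right clear of the cavity (towards the outside of the mould's keeper end) and leave it there, push the red pedal fully down without forcing it against its stop, then take the tilted casting out. Set it down gently, flat inside the tray with its labelled face up, let go, and leave the other things on the bench where they are.

Things in the scene. Friction and masses are not known exactly. Their poses are not given: they have to be found in the camera images.
- mould: aluminium casting mould fixed to the bench, 112 (x) x 80 (y) x 32 high, with two dark foot rails 150 long at y +-45 (6 high). Open cavity in the top, 94 (x) x 34 (y), walls up to z = 32. Origin: centre of the underside; x along the cavity, from the red pedal (outside the -x end) to the keeper end (+x); z up.
- lifter (a joint): rocking floor plate of the cavity, one rigid piece with the red pedal. Hinge axis parallel to the mould's y at mould x = -50, z = 10. 0 = plate flat (start); 0.489 rad (28 deg, its cushioned stop) = pedal pushed fully down, the plate's +x end raised, the cast lying tilted on it, its outer half above the mould's rim. Needs about 5 to 7 N at the pedal's middle; it is stiff and stays where it is left. The plate (90 x 20 x 4) is narrower than the cast.
- pedal (a point): middle of the top face of the red pedal (40 x 40 x 6), 60 from the lifter's hinge. At the start it slants, outer end up, 28 deg, and this point is about 103 from the mould's origin towards -x and 42 high; pushed fully down it is level, about 110 towards -x and 14 high.
- keeper (a joint): steel swing bar (60 x 14 x 6, underside 2 above the mould's rim, top at z = 40) pivoting about a vertical axis at mould x = 36, y = 30. 0 = straight across the cavity's +x end, pointing to the mould's -y: it blocks the cast. Positive swings its free end towards the mould's +x, away from the cavity; at 1.57 it points along +x. Range -0.3 to 1.75; stays where it is left; about 1.5 N at the knob.
- keeper_knob (a point): top centre of the green upright knob (diameter 12, from z = 40 to z = 66) at the keeper's free end, 54 from its pivot
- keeper_pivot (a point): top of the keeper's pivot, on its axis, z = 44
- cast: amber resin casting with a dark fern figure and a blank paper label on top, 90 (x) x 30 (y) x 18 (z), 40 to 85 g. Origin: centre of the underside; z out of the labelled face; the label is at the -x end. At the start it lies in the cavity, its top 2 below the rim with about 2 of gap all round, x along the mould's x.
- tray: wooden tray lined with cork, fixed to the bench, 160 (x) x 210 (y) outside, walls 5 thick, rim 12 high, inner floor 6 above the origin. Origin: centre of the underside. The blue casting lies along x in its -y part; the +y part is free.
- slide_box: wooden box of glass slides, 150 x 100 x 34, origin under its centre; leave alone
- blue_cast: finished blue casting, the same shape as the amber one, lying in the tray about 65 from the centre towards the tray's -y, along x; leave alone
- jar: brown glass jar, diameter 56, 85 high; leave alone
- dish: glass dish, diameter 90, 18 high; leave alone
- brush: brush 160 long lying on the bench; leave alone
- tweezers: steel tweezers 110 long lying on the bench; leave alone
- beaker: clear beaker, diameter 72, 80 high; leave alone
There are look-alikes about, which are no part of the job. There is more than one size of the cast; the job needs the largest.

How it is judged:
By the outcome, as a careful person would: the job done as asked, in the order asked, and still so for the second after the job is handed in, with the robot touching nothing.
It also fails if it takes over 58 s, if anything falls off the work surface, if the arm or the gripper's body presses on something with over 40 N, if the wrist force passes 120 N, or if a joint passes its speed limit or range.

## Working session

There is one attempt and no reset: what is moved stays moved. The work goes in short steps, Python scripts to look and compute and a tool call to move; the robot and the scene stay as the last step left them, time stands still between calls to the robot, and variables do not carry over. Pictures are saved under pics/ and viewed, and the job is handed in when it is done.

Besides the shell and the picture viewer there is one more tool, called after "Call:" as name(argument=value, ...) on one line, values as JSON. apply_moves: Moves the arm, as the interface text tells. Its arguments: {"type":"object","properties":{"twist":{"type":"array","items":{"type":"array","items":{"type":"number"}}},"travel":{"type":"array","items":{"type":"array","items":{"type":"number"}}},"grip":{"type":"array","items":{"type":"number"}},"force":{"type":"number"}},"required":["twist","travel","grip"]}

```bash
mkdir -p pics; ls
cat > h.py <<'E'
import numpy as np, cv2
from plant import *
from scipy.spatial.transform import Rotation as R
def P(c):
    p=camera_params(c); return p, R.from_rotvec(np.ravel(p['rvec'])).as_matrix(), np.ravel(p['tvec'])
def proj(c,X):
    p,Rm,t=P(c); q=np.atleast_2d(X)@Rm.T+t; s=q[:,:2]/q[:,2:]; s=s*(1+p['k1']*(s**2).sum(1,keepdims=True))
    return s*[p['fx'],p['fy']]+[p['cx'],p['cy']]
def rays(c,uv):
    p,Rm,t=P(c); d=(np.atleast_2d(uv)-[p['cx'],p['cy']])/[p['fx'],p['fy']]; s=d.copy()
    for _ in range(20): s=d/(1+p['k1']*(s**2).sum(1,keepdims=True))
    return np.c_[s,np.ones(len(s))],Rm,t
def onz(c,uv,z):
    r,Rm,t=rays(c,uv); w=r@Rm; o=-Rm.T@t; return o+w*((z-o[2])/w[:,2])[:,None]
def cloud(c,depth,mask=None):
    m=depth>0
    if mask is not None: m&=mask
    v,u=np.nonzero(m); r,Rm,t=rays(c,np.c_[u,v].astype(float)); q=r*depth[v,u][:,None]
    return (q-t)@Rm, np.c_[u,v]
def st():
    s=read_state(); print('t',round(s['t'],2),'pos',np.round(s['position'],4),'q',np.round(s['orientation'],4),'w',round(s['gripper_width'],4),'F',np.round(s['ft_force'],1),'j',np.round(s['joint_pos'],3)); return s
def go(target,Rt=None):
    s=read_state(); R0=R.from_quat(np.roll(s['orientation'],-1)); d=R0.inv().apply(np.array(target)-s['position'])/0.05
    tw=None
    if Rt is not None: tw=np.degrees((R0.inv()*Rt).as_rotvec())
    print('travel',np.round(d,3),'twist',None if tw is None else np.round(tw,2)); return d,tw
E
python3 - <<'E'
from h import *
st()
for c in ['top','side']:
    im,d=camera(c); cv2.imwrite(f'pics/{c}0.png',im); np.save(f'{c}0.npy',d)
    for n in ['mould','cast','tray','blue_cast','keeper','lifter']:
        print(c,n,[(np.round(r['position'],3).tolist(),round(r['confidence'],2)) for r in tip_of(c,n)][:4] if n not in('keeper','lifter') else '')
    for n in ['pedal','keeper_knob','keeper_pivot']:
        print(c,n,[(np.round(r['position'],3).tolist(),round(r['confidence'],2)) for r in tip_of(c,n)][:4])
E
```

```text
pics
t 0.0 pos [ 0.1996 -0.5387  0.2474] q [-1.000e-03  9.843e-01  1.765e-01 -1.000e-04] w 0.0853 F [ 1.2 -0.6 -0.3] j [-1.337  0.277  1.506  0.     1.361 -0.121]
top mould [([0.569, -0.004, -0.002], 0.69)]
top cast [([0.68, 0.103, -0.001], 0.74), ([0.57, -0.008, 0.012], 0.7), ([0.728, -0.278, 0.003], 0.54), ([0.545, 0.122, 0.001], 0.51)]
top tray [([0.524, -0.291, 0.001], 0.6)]
top blue_cast [([0.501, -0.358, 0.006], 0.72)]
top keeper 
top lifter 
top pedal [([0.468, -0.023, 0.041], 0.62)]
top keeper_knob []
top keeper_pivot [([0.604, 0.027, 0.046], 0.73), ([0.509, 0.295, 0.002], 0.72), ([0.468, -0.022, 0.043], 0.42)]
side mould [([0.568, -0.008, 0.003], 0.73), ([0.727, -0.274, -0.003], 0.53)]
side cast [([0.684, 0.103, 0.0], 0.9), ([0.543, 0.12, 0.002], 0.77), ([0.467, -0.026, 0.044], 0.74), ([0.565, -0.007, 0.015], 0.53)]
side tray [([0.524, -0.289, -0.001], 0.88)]
side blue_cast [([0.499, -0.356, 0.006], 0.57)]
side keeper 
side lifter 
side pedal [([0.468, -0.023, 0.04], 0.75)]
side keeper_knob [([0.597, -0.03, 0.062], 0.73), ([0.502, -0.356, 0.006], 0.43)]
side keeper_pivot [([0.602, 0.028, 0.042], 0.5)]
```

View pics/top0.png

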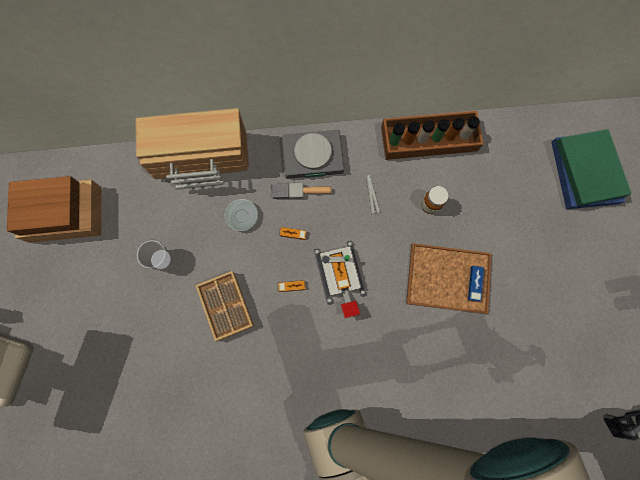

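View pics/side0.png

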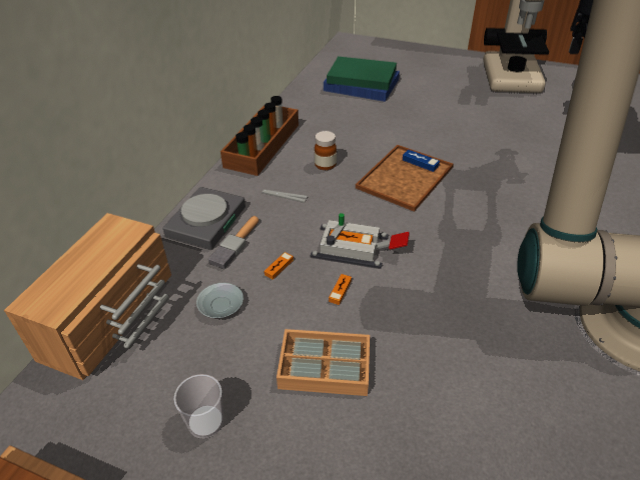

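Run:
```python
from h import *
a=cv2.imread('pics/top0.png')[225:330,260:400]; b=cv2.imread('pics/side0.png')[195:310,255:425]
a=cv2.resize(a,None,fx=4,fy=4,interpolation=2)[:420]; b=cv2.resize(b,None,fx=4,fy=4,interpolation=2)
cv2.imwrite('pics/cropA.png',a);cv2.imwrite('pics/cropB.png',b)
# local height map
for c in ['top','side']:
    d=np.load(f'{c}0.npy'); X,uv=cloud(c,d)
    m=(abs(X[:,0]-.56)<.14)&(abs(X[:,1])<.09)
    Z=X[m,2]; print(c,m.sum(),'table',np.median(Z[abs(Z)<.01]), 'res', np.histogram(Z,bins=np.arange(-.01,.08,.004)))
    for lo,hi,nm in[(.026,.034,'rim'),(.036,.043,'keeper'),(.05,.07,'knob')]:
        q=X[m&(X[:,2]>lo)&(X[:,2]<hi)]; print(nm,len(q),q.mean(0) if len(q) else '')
    q=X[m&(X[:,2]>.022)&(X[:,2]<.036)&(abs(X[:,0]-.569)<.07)]
    print(cv2.minAreaRect((q[:,:2]*1000).astype(np.float32)))
    m=(abs(X[:,0]-.524)<.13)&(abs(X[:,1]+.29)<.15)&(X[:,2]>.009)&(X[:,2]<.016)
    print('tray',m.sum(),cv2.minAreaRect((X[m][:,:2]*1000).astype(np.float32)))
```

```text
top 7188 table 0.0009003081081617346 res (array([  14,  626, 2927, 1534,  301,  113,   70,   39,   53,  241,  655,
        288,  119,   89,   62,   34,    4,    2,    7,   10,    0,    0]), array([-0.01 , -0.006, -0.002,  0.002,  0.006,  0.01 ,  0.014,  0.018,
        0.022,  0.026,  0.03 ,  0.034,  0.038,  0.042,  0.046,  0.05 ,
        0.054,  0.058,  0.062,  0.066,  0.07 ,  0.074,  0.078]))
rim 896 [ 0.56113432 -0.0091006   0.03106603]
keeper 230 [ 0.5446834  -0.01042898  0.039074  ]
knob 57 [ 0.51276306 -0.0251752   0.0563885 ]
((561.8314208984375, -9.3782958984375), (126.0062026977539, 80.41439056396484), 8.1480073928833)
tray 1097 ((521.5660400390625, -301.315673828125), (240.23793029785156, 161.0980224609375), 77.10472869873047)
side 7670 table -0.00029523871002481766 res (array([   2,  820, 3804,  527,  234,  176,  138,  104,  128,  428,  818,
        117,  147,   93,   68,   25,    7,   10,   18,    6,    0,    0]), array([-0.01 , -0.006, -0.002,  0.002,  0.006,  0.01 ,  0.014,  0.018,
        0.022,  0.026,  0.03 ,  0.034,  0.038,  0.042,  0.046,  0.05 ,
        0.054,  0.058,  0.062,  0.066,  0.07 ,  0.074,  0.078]))
rim 1246 [ 0.55850168 -0.00657039  0.03053961]
keeper 234 [ 0.54432436 -0.00583336  0.0395112 ]
knob 66 [ 0.55912966 -0.02407975  0.05783105]
((561.0244140625, -9.189201354980469), (125.99127960205078, 86.6243896484375), 7.97810697555542)
tray 616 ((522.5751953125, -291.5238342285156), (216.86892700195312, 162.51612854003906), 76.6222152709961)
```

Run:
```python
from h import *
for c in ['top','side']:
    camera(c)
    out={}
    for n in ['mould','cast','tray','blue_cast','keeper_knob']:
        for i,r in enumerate(trace(c,n)[:4]):
            p=r['pixels']; v,u=np.nonzero(p); print(c,n,round(r['confidence'],2),len(u),(u.mean().round(1),v.mean().round(1)))
            np.save(f'm_{c}_{n}_{i}.npy',p)
```

```text
top mould 0.88 1853 (np.float64(340.2), np.float64(277.2))
top cast 0.64 354 (np.float64(339.8), np.float64(272.9))
top cast 0.54 250 (np.float64(292.7), np.float64(233.1))
top cast 0.5 240 (np.float64(290.9), np.float64(285.7))
top tray 0.56 4519 (np.float64(445.5), np.float64(277.8))
top blue_cast 0.72 470 (np.float64(476.1), np.float64(283.3))
top blue_cast 0.29 1724 (np.float64(340.2), np.float64(276.0))
top keeper_knob 0.65 181 (np.float64(333.1), np.float64(258.8))
side mould 0.78 2501 (np.float64(355.7), np.float64(243.3))
side cast 0.8 381 (np.float64(340.0), np.float64(289.5))
side cast 0.67 405 (np.float64(278.7), np.float64(265.5))
side cast 0.63 339 (np.float64(355.0), np.float64(237.0))
side cast 0.21 785 (np.float64(325.3), np.float64(150.2))
side tray 0.82 3285 (np.float64(403.0), np.float64(179.6))
side tray 0.3 359 (np.float64(395.3), np.float64(241.5))
side blue_cast 0.81 443 (np.float64(421.4), np.float64(160.5))
side keeper_knob 0.76 243 (np.float64(337.0), np.float64(229.4))
```

View pics/cropA.png

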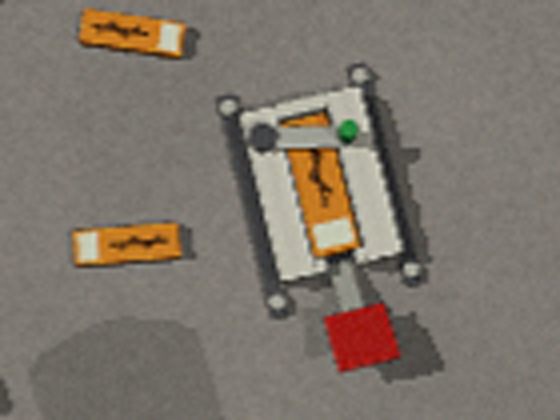

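View pics/cropB.png

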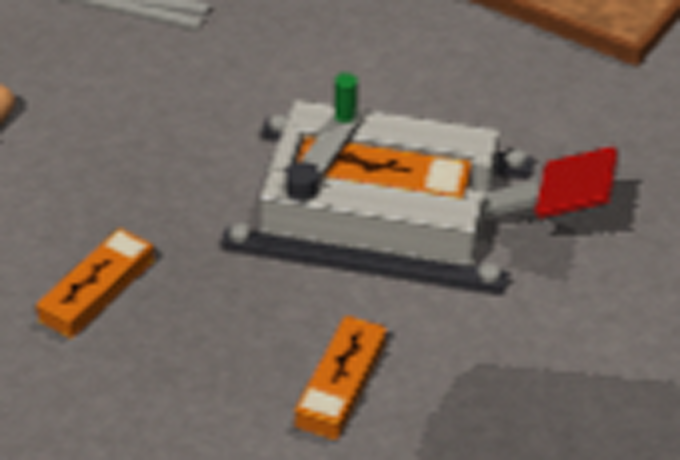

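```bash
cat > fit.py <<'E'
from h import *
from scipy.optimize import least_squares
M=dict(piv=[36,30,44],knob=[36,-24,66],ped=[-103,0,42],c1=[56,40,32],c2=[56,-40,32],c3=[-56,-40,32],c4=[-56,40,32],
 )
T=dict(piv=(264,133),knob=(348,128),ped=(362,337),c1=(241,117),c2=(360,89),c3=(404,254),c4=(282,281))
S=dict(piv=(302,170),knob=(346,77),ped=(577,182),c2=(297,102),c3=(498,130),c4=(474,232),c1=(268,198))
def pts(p,k):
    x,y,a=p; r=R.from_euler('z',a); return r.apply(np.array([M[i] for i in k])/1000)+[x,y,0]
def res(p,full=False):
    o=[]
    for c,D,off in (('top',T,(260,225)),('side',S,(255,195))):
        k=list(D); uv=(np.array([D[i] for i in k])+.5)/4-.5+off
        e=proj(c,pts(p,k))-uv
        if full: print(c,p,dict(zip(k,np.round(e,1).tolist())))
        o.append(e.ravel())
    return np.concatenate(o)
if __name__=='__main__':
    s=least_squares(res,[.569,-.005,.15],loss='soft_l1'); res(s.x,True); print(np.degrees(s.x[2]))
    print(pts(s.x,list(M)).round(4))
    # tray
    for c in('top','side'):
        d=np.load(f'{c}0.npy')
        m=np.load(f'm_{c}_tray_0.npy')
        X,_=cloud(c,d,m); X=X[(X[:,2]>.002)&(X[:,2]<.02)]; print(c,cv2.minAreaRect((X[:,:2]*1000).astype(np.float32)), np.median(X[:,2]))
        m=np.load(f'm_{c}_blue_cast_0.npy'); v,u=np.nonzero(m); w=onz(c,np.c_[u,v].astype(float),.024)
        print('blue',cv2.minAreaRect((w[:,:2]*1000).astype(np.float32)))
E
python3 fit.py
python3 - <<'E'
import cv2
for c,(y,x,h,w) in {'top':(230,395,95,110),'side':(130,340,90,130)}.items():
    cv2.imwrite(f'pics/tray_{c}.png',cv2.resize(cv2.imread(f'pics/{c}0.png')[y:y+h,x:x+w],None,fx=5,fy=5,interpolation=2))
E
```

```text
top [ 0.56703001 -0.00918769  0.13191288] {'piv': [-0.3, 1.1], 'knob': [-0.2, -4.0], 'ped': [-0.4, 0.8], 'c1': [-0.1, -0.6], 'c2': [0.1, -0.5], 'c3': [-0.3, 0.2], 'c4': [-0.3, 0.6]}
side [ 0.56703001 -0.00918769  0.13191288] {'piv': [0.5, 0.6], 'knob': [-4.6, -0.7], 'ped': [0.9, -0.7], 'c2': [0.2, -0.9], 'c3': [0.8, -0.0], 'c4': [0.4, -0.3], 'c1': [-1.5, -0.5]}
7.55805113521434
[[ 0.5988  0.0253  0.044 ]
 [ 0.6059 -0.0282  0.066 ]
 [ 0.4649 -0.0227  0.042 ]
 [ 0.6173  0.0378  0.032 ]
 [ 0.6278 -0.0415  0.032 ]
 [ 0.5168 -0.0562  0.032 ]
 [ 0.5063  0.0231  0.032 ]]
top ((524.8359375, -291.31036376953125), (212.70274353027344, 163.42906188964844), 77.37915802001953) 0.007005650676203482
blue ((501.3101501464844, -356.5791015625), (36.53908920288086, 90.5187759399414), 74.82630157470703)
side ((522.0431518554688, -292.45965576171875), (218.72537231445312, 164.3515167236328), 77.34717559814453) 0.006104079336892301
blue ((497.98822021484375, -344.23284912109375), (53.81294250488281, 96.20320892333984), 77.42414093017578)
```

View pics/tray_top.png

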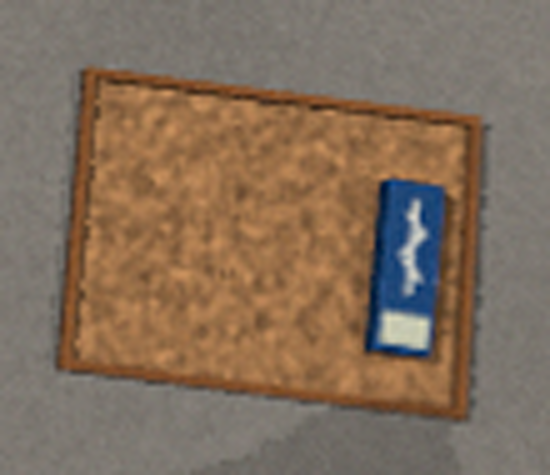

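Run:
```python
import fit; from fit import *
def r2(p):
    th=p[3]; M['knob']=[36+54*np.sin(th),30-54*np.cos(th),66]; return res(p[:3])
s=least_squares(r2,[.567,-.009,.13,-.1],loss='soft_l1'); r2(s.x); res(s.x[:3],True); print(s.x,np.degrees(s.x[2:]))
print(pts(s.x[:3],list(M)).round(4))
```

```text
top [ 0.56763336 -0.0091785   0.13457785] {'piv': [-0.3, 0.9], 'knob': [0.3, -0.0], 'ped': [-0.3, 0.6], 'c1': [-0.2, -0.8], 'c2': [0.0, -0.7], 'c3': [-0.3, -0.1], 'c4': [-0.3, 0.4]}
side [ 0.56763336 -0.0091785   0.13457785] {'piv': [0.2, 0.5], 'knob': [-0.1, 0.4], 'ped': [0.6, -0.8], 'c2': [-0.2, -0.9], 'c3': [0.5, -0.1], 'c4': [0.1, -0.4], 'c1': [-1.8, -0.5]}
[ 0.56763336 -0.0091785   0.13457785 -0.19928006] [  7.71074298 -11.41790626]
[[ 0.5993  0.0254  0.044 ]
 [ 0.5958 -0.0285  0.066 ]
 [ 0.4656 -0.023   0.042 ]
 [ 0.6178  0.038   0.032 ]
 [ 0.6285 -0.0413  0.032 ]
 [ 0.5175 -0.0563  0.032 ]
 [ 0.5068  0.0229  0.032 ]]
```

```bash
cat >> h.py <<'E'
MX,MY,MA=.568,-.0087,np.radians(7.9)
RM=R.from_euler('z',MA)
def mw(p): return RM.apply(np.array(p,float)/1000)+[MX,MY,0]
def down(phi): # tool x yaw phi deg, pointing down
    return R.from_euler('z',phi,degrees=True)*R.from_euler('x',180,degrees=True)
E
python3 - <<'E'
from h import *
k=mw([36+54*np.sin(-.2),30-54*np.cos(-.2),66]); print(k)
go([k[0],k[1],.14],down(7.9-11.5+90))
E
```

```text
[ 0.59618274 -0.02793256  0.066     ]
travel [10.987 -6.835  2.166] twist [ 1.000e-02  0.000e+00 -6.607e+01]
```

Call:
apply_moves(twist=[[0,0,-66],[0,0,-66],[0,0,-66],[0,0,-66],[0,0,-66],[0,0,-66],[0,0,-66],[0,0,-66],[0,0,-66],[0,0,-66],[0,0,-66],[0,0,-66]], travel=[[10.99,-6.83,2.1],[10.99,-6.83,2.1],[10.99,-6.83,2.1],[10.99,-6.83,2.1],[10.99,-6.83,2.1],[10.99,-6.83,2.1],[10.99,-6.83,2.1],[10.99,-6.83,2.1],[10.99,-6.83,2.1],[10.99,-6.83,2.1],[10.99,-6.83,2.1],[10.99,-6.83,2.1]], grip=[40,40,40,40,40,40,40,40,40,40,40,40])

```text
t: 2.6
position: [0.564, -0.0695, 0.1521]
orientation: [0.0, 0.729, 0.684, 0.0]
ft_force: [0.8, -0.5, 0.3]
gripper_width: 0.0398
```

Run:
```python
from h import *
st()
k=mw([36+54*np.sin(-.2),30-54*np.cos(-.2),66]); print(k)
go([k[0],k[1],.14],down(7.9-11.5+90))
```

```text
t 2.6 pos [ 0.564  -0.0695  0.1521] q [4.000e-04 7.293e-01 6.842e-01 1.000e-04] w 0.0398 F [ 0.8 -0.5  0.3] j [-0.245  0.335  1.67  -0.     1.136 -0.181]
[ 0.59618274 -0.02793256  0.066     ]
travel [0.871 0.589 0.241] twist [ 0.04  0.03 -0.05]
```

Call:
apply_moves(twist=[[0,0,0],[0,0,0],[0,0,0]], travel=[[0.87,0.59,0.6],[0.87,0.59,0.8],[0.87,0.59,0.8]], grip=[40,40,40])

```text
t: 2.9
position: [0.5952, -0.0263, 0.1093]
orientation: [-0.002, 0.728, 0.685, -0.002]
ft_force: [-0.8, -0.0, 0.6]
gripper_width: 0.0399
```

Run:
```python
from h import *
st()
im,d=camera('side'); a=cv2.resize(im[120:290,240:460],None,fx=3.5,fy=3.5,interpolation=2); cv2.imwrite('pics/s1.png',a)
im,d=camera('top'); a=cv2.resize(im[200:330,260:420],None,fx=4,fy=4,interpolation=2); cv2.imwrite('pics/t1.png',a)
k=mw([36+54*np.sin(-.2),30-54*np.cos(-.2),66]); print(k)
go([k[0],k[1],.061],down(7.9-11.5+90))
```

```text
t 2.9 pos [ 0.5952 -0.0263  0.1093] q [-0.0017  0.7282  0.6853 -0.0016] w 0.0399 F [-0.8 -0.   0.6] j [-1.610e-01  4.150e-01  1.660e+00 -1.000e-03  1.071e+00 -1.000e-01]
[ 0.59618274 -0.02793256  0.066     ]
travel [0.017 0.015 1.016] twist [-0.06  0.07 -0.04]
```

View pics/s1.png

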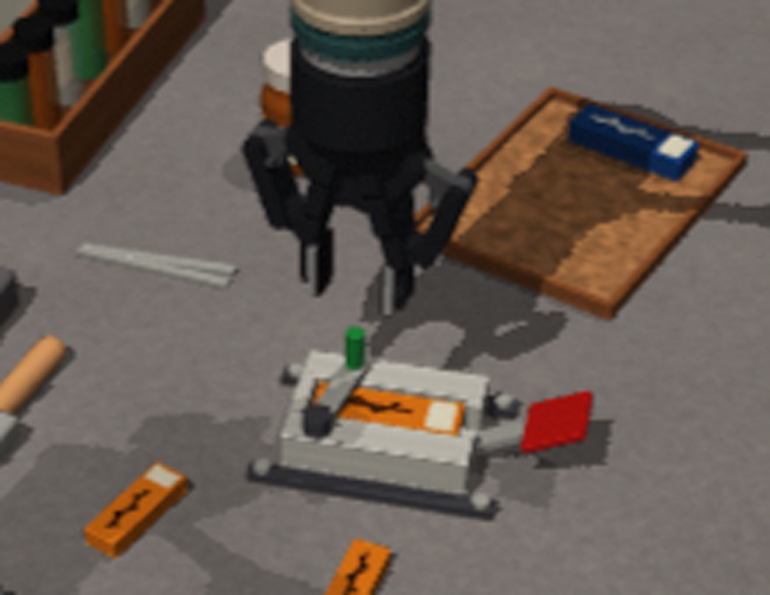

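View pics/t1.png

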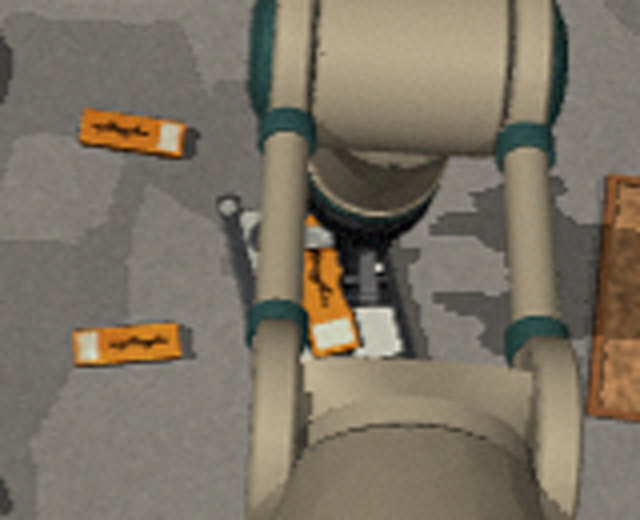

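The side view shows the open jaws (crop (315,270) and (397,290)) straddling the green knob at (355,345), along the mould's x. I'm descending.

Call:
apply_moves(twist=[[0,0,0],[0,0,0],[0,0,0],[0,0,0],[0,0,0]], travel=[[0.0,0.02,0.25],[0.0,0.02,0.5],[0.0,0.02,0.75],[0.0,0.02,0.97],[0.0,0.02,0.97]], grip=[40,40,40,40,40])

```text
t: 3.5
position: [0.5947, -0.0289, 0.0611]
orientation: [-0.002, 0.729, 0.684, -0.002]
ft_force: [-0.2, -0.0, -1.0]
gripper_width: 0.0399
```

Run:
```python
from h import *
st()
im,d=camera('side'); a=cv2.resize(im[160:290,260:460],None,fx=4,fy=4,interpolation=2); cv2.imwrite('pics/s2.png',a)
s=read_state(); R0=R.from_quat(np.roll(s['orientation'],-1))
# arc rows: lead so that pushing pad at centre-14mm => cage centre 14 mm ahead tangentially
def arc(th,lead):
    c=np.array([36+54*np.sin(th),30-54*np.cos(th),61.])+lead*np.array([np.cos(th),np.sin(th),0]); return mw(c)
for th in np.linspace(-.2,1.6,13)[1:]:
    lead=10
    X=arc(th,lead); d=R0.inv().apply(X-s['position'])/.05; tw=np.degrees((R0.inv()*down(7.9+np.degrees(th)+90)).as_rotvec()); print(round(th,2),X.round(3),d.round(2),tw.round(1))
```

```text
t 3.5 pos [ 0.5947 -0.0289  0.0611] q [-0.0017  0.7294  0.6841 -0.0021] w 0.0399 F [-0.2 -0.  -1. ] j [-0.165  0.466  1.715 -0.002  0.966 -0.1  ]
-0.05 [ 0.614 -0.027  0.061] [0.06 0.37 0.02] [-0.2  0.  -8.7]
0.1 [ 0.622 -0.024  0.061] [0.13 0.52 0.02] [ -0.2   0.  -17.3]
0.25 [ 0.629 -0.02   0.061] [0.22 0.66 0.02] [ -0.2   0.  -25.9]
0.4 [ 0.636 -0.015  0.061] [0.32 0.79 0.02] [ -0.2  -0.  -34.5]
0.55 [ 0.642 -0.009  0.061] [0.45 0.89 0.02] [ -0.2  -0.  -43.1]
0.7 [ 0.646 -0.003  0.061] [0.59 0.98 0.02] [ -0.2  -0.  -51.7]
0.85 [0.65  0.005 0.061] [0.74 1.05 0.02] [ -0.2  -0.1 -60.3]
1.0 [0.653 0.012 0.061] [0.9  1.09 0.02] [ -0.2  -0.1 -68.9]
1.15 [0.654 0.02  0.061] [1.06 1.11 0.02] [ -0.2  -0.1 -77.5]
1.3 [0.654 0.029 0.061] [1.22 1.1  0.02] [ -0.2  -0.1 -86. ]
1.45 [0.653 0.037 0.061] [1.39 1.07 0.02] [ -0.2  -0.1 -94.6]
1.6 [0.651 0.045 0.061] [1.54 1.02 0.02] [  -0.2   -0.2 -103.2]
```

View pics/s2.png

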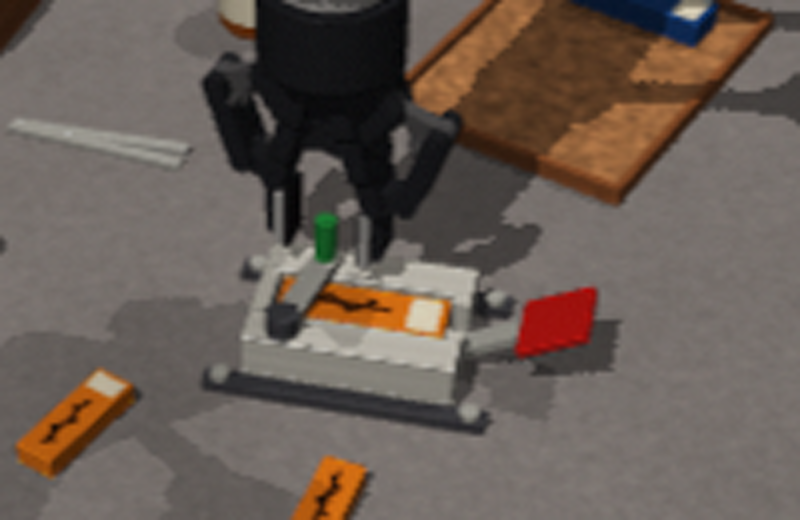

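The knob sits between the jaws. Now the swing, turning the tool with the arc.

Call:
apply_moves(twist=[[0,0,-4],[0,0,-8],[0,0,-13],[0,0,-17],[0,0,-21.5],[0,0,-26],[0,0,-30],[0,0,-34.5],[0,0,-39],[0,0,-43],[0,0,-47.5],[0,0,-52]], travel=[[0.02,0.2,0.02],[0.05,0.37,0.02],[0.09,0.44,0.02],[0.13,0.52,0.02],[0.17,0.59,0.02],[0.22,0.66,0.02],[0.27,0.73,0.02],[0.32,0.79,0.02],[0.38,0.84,0.02],[0.45,0.89,0.02],[0.52,0.94,0.02],[0.59,0.98,0.02]], grip=[40,40,40,40,40,40,40,40,40,40,40,40])

```text
t: 4.75
position: [0.6464, -0.0032, 0.0612]
orientation: [-0.001, 0.354, 0.935, -0.002]
ft_force: [-1.4, -2.7, -0.5]
gripper_width: 0.0402
```

Run:
```python
from h import *
st()
im,d=camera('side'); a=cv2.resize(im[160:290,260:460],None,fx=4,fy=4,interpolation=2); cv2.imwrite('pics/s3.png',a)
s=read_state(); R0=R.from_quat(np.roll(s['orientation'],-1))
def arc(th,lead):
    c=np.array([36+54*np.sin(th),30-54*np.cos(th),61.])+lead*np.array([np.cos(th),np.sin(th),0]); return mw(c)
for th in np.linspace(.7,1.68,12)[1:]:
    X=arc(th,10); d=R0.inv().apply(X-s['position'])/.05; tw=np.degrees((R0.inv()*down(7.9+np.degrees(th)+90)).as_rotvec()); print(round(th,2),X.round(3),d.round(2),tw.round(1))
```

```text
t 4.75 pos [ 0.6464 -0.0032  0.0612] q [-0.0013  0.3539  0.9353 -0.0016] w 0.0402 F [-1.4 -2.7 -0.5] j [-0.111  0.528  1.595 -0.003  1.022 -0.957]
0.79 [0.649 0.002 0.061] [0.03 0.09 0.  ] [-0.2 -0.1 -4.4]
0.88 [0.651 0.006 0.061] [0.06 0.18 0.  ] [-0.2 -0.1 -9.5]
0.97 [0.652 0.011 0.061] [0.1  0.27 0.  ] [ -0.2  -0.1 -14.6]
1.06 [0.653 0.015 0.061] [0.14 0.36 0.  ] [ -0.2  -0.1 -19.8]
1.15 [0.654 0.02  0.061] [0.2  0.44 0.  ] [ -0.2  -0.1 -24.9]
1.23 [0.654 0.025 0.061] [0.26 0.52 0.  ] [ -0.2  -0.1 -30. ]
1.32 [0.654 0.03  0.061] [0.32 0.59 0.  ] [ -0.2  -0.1 -35.1]
1.41 [0.654 0.035 0.061] [0.4  0.65 0.  ] [ -0.1  -0.1 -40.2]
1.5 [0.653 0.04  0.061] [0.47 0.71 0.  ] [ -0.1  -0.1 -45.3]
1.59 [0.651 0.044 0.061] [0.56 0.76 0.  ] [ -0.1  -0.1 -50.4]
1.68 [0.649 0.049 0.061] [0.64 0.81 0.  ] [ -0.1  -0.1 -55.5]
```

View pics/s3.png

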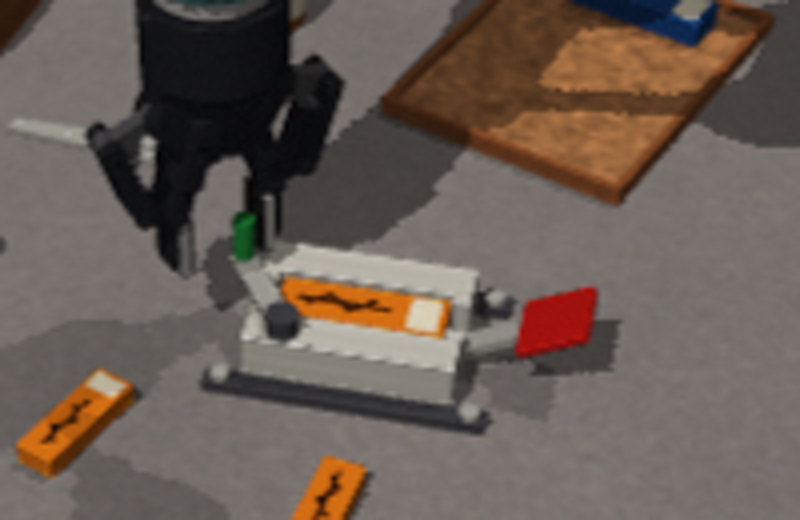

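Call:
apply_moves(twist=[[0,0,-4.5],[0,0,-9.5],[0,0,-14.5],[0,0,-20],[0,0,-25],[0,0,-30],[0,0,-35],[0,0,-40],[0,0,-45],[0,0,-50],[0,0,-55],[0,0,-55]], travel=[[0.03,0.09,0],[0.06,0.18,0],[0.1,0.27,0],[0.14,0.36,0],[0.2,0.44,0],[0.26,0.52,0],[0.32,0.59,0],[0.4,0.65,0],[0.47,0.71,0],[0.56,0.76,0],[0.64,0.81,0],[0.64,0.81,0]], grip=[40,40,40,40,40,40,40,40,40,40,40,40])

```text
t: 6.0
position: [0.6501, 0.0491, 0.0616]
orientation: [-0.001, -0.119, 0.993, -0.001]
ft_force: [0.8, -0.3, 0.3]
gripper_width: 0.0403
```

Run:
```python
from h import *
st()
im,d=camera('side'); a=cv2.resize(im[160:290,260:460],None,fx=4,fy=4,interpolation=2); cv2.imwrite('pics/s4.png',a)
```

```text
t 6.0 pos [0.6501 0.0491 0.0616] q [-8.000e-04 -1.186e-01  9.929e-01 -7.000e-04] w 0.0403 F [ 0.8 -0.3  0.3] j [-0.03   0.533  1.583 -0.002  1.027 -1.838]
```

View pics/s4.png

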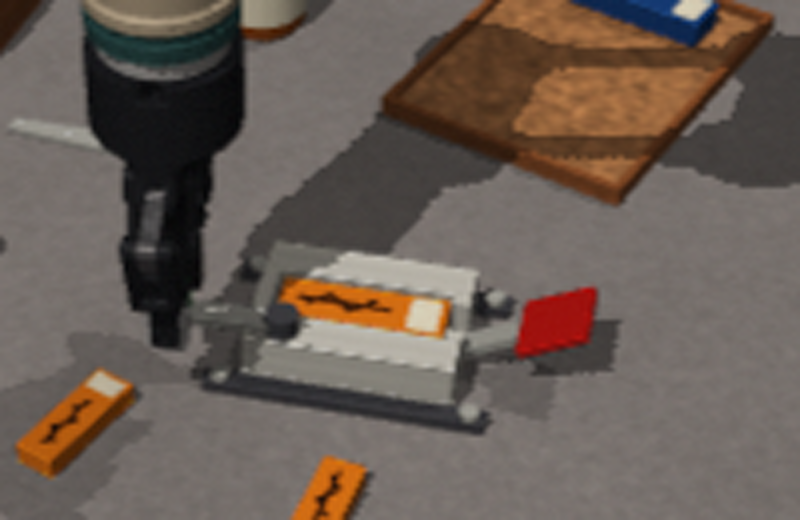

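Call:
apply_moves(twist=[[0,0,0],[0,0,0],[0,0,0],[0,0,0],[0,0,0],[0,0,0]], travel=[[0,-0.16,0],[0,-0.2,0],[0,-0.2,-0.5],[0,-0.2,-1.2],[0,-0.2,-1.8],[0,-0.2,-1.8]], grip=[40,40,40,40,40,40])

```text
t: 6.65
position: [0.6557, 0.0388, 0.1568]
orientation: [0.004, -0.117, 0.993, -0.001]
ft_force: [0.7, -0.1, -0.5]
gripper_width: 0.0399
```

Run:
```python
from h import *
st()
p=mw([-105,0,0]); p[2]=.09; print(p)
go(p,down(7.9+180))
```

```text
t 6.65 pos [0.6557 0.0388 0.1568] q [ 0.004  -0.1171  0.9931 -0.0014] w 0.0399 F [ 0.7 -0.1 -0.5] j [-0.046  0.451  1.465 -0.002  1.217 -1.851]
[ 0.46399651 -0.02313168  0.09      ]
travel [ 4.027 -0.308  1.306] twist [-0.19  0.44  5.55]
```

Call:
apply_moves(twist=[[0,0,5.5],[0,0.2,5.5],[0,0.2,5.5],[0,0.2,5.5],[0,0.4,5.5],[0,0.4,5.5],[0,0.4,5.5],[0,0.4,5.5]], travel=[[1,-0.1,0.1],[2,-0.2,0.4],[3,-0.3,0.8],[4.03,-0.31,1.25],[4.03,-0.31,1.3],[4.03,-0.31,1.3],[4.03,-0.31,1.3],[4.03,-0.31,1.3]], grip=[0,0,0,0,0,0,0,0])

```text
t: 7.45
position: [0.4664, -0.0235, 0.0911]
orientation: [0.002, -0.069, 0.998, -0.002]
ft_force: [0.9, 0.3, -0.5]
gripper_width: -0.0002
```

Run:
```python
from h import *
st()
im,d=camera('side'); a=cv2.resize(im[160:290,260:460],None,fx=4,fy=4,interpolation=2); cv2.imwrite('pics/s5.png',a)
print([(r['position'],r['confidence']) for r in tip_of('side','keeper_knob')])
th=1.6;print(mw([36+54*np.sin(th),30-54*np.cos(th),66]))
p=mw([-105,0,0]); p[2]=.09; go(p,down(7.9+180))
```

```text
t 7.45 pos [ 0.4664 -0.0235  0.0911] q [ 0.0022 -0.0693  0.9976 -0.002 ] w -0.0002 F [ 0.9  0.3 -0.5] j [-0.198  0.264  1.967 -0.003  0.905 -1.905]
[([0.6559, 0.0345, 0.063], 0.75)]
[0.65278299 0.03494394 0.066     ]
travel [0.036 0.009 0.018] twist [-0.23  0.18  0.07]
```

View pics/s5.png

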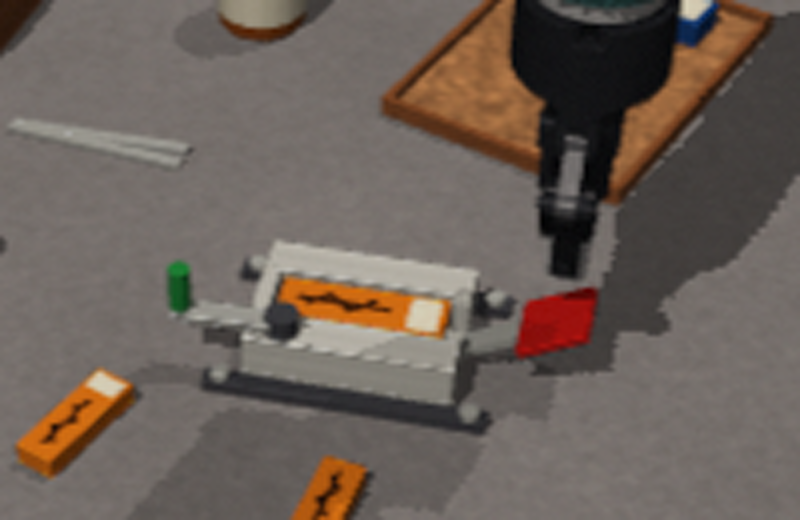

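Call:
apply_moves(twist=[[0,0,0],[0,0,0],[0,0,0],[0,0,0],[0,0,0],[0,0,0],[0,0,0],[0,0,0]], travel=[[0.04,0,0.2],[0.04,0,0.4],[0.04,0,0.5],[0.05,0,0.6],[0.07,0,0.7],[0.09,0,0.8],[0.11,0,0.9],[0.11,0,0.9]], grip=[0,0,0,0,0,0,0,0])

```text
t: 8.35
position: [0.4596, -0.0242, 0.0452]
orientation: [0.001, -0.07, 0.998, -0.002]
ft_force: [-1.0, 0.5, -0.2]
gripper_width: 0.0001
```

Run:
```python
from h import *
st()
im,d=camera('side'); a=cv2.resize(im[160:290,260:460],None,fx=4,fy=4,interpolation=2); cv2.imwrite('pics/s6.png',a)
```

```text
t 8.35 pos [ 0.4596 -0.0242  0.0452] q [ 7.000e-04 -6.960e-02  9.976e-01 -1.700e-03] w 0.0001 F [-1.   0.5 -0.2] j [-0.202  0.323  2.035 -0.004  0.781 -1.909]
```

View pics/s6.png

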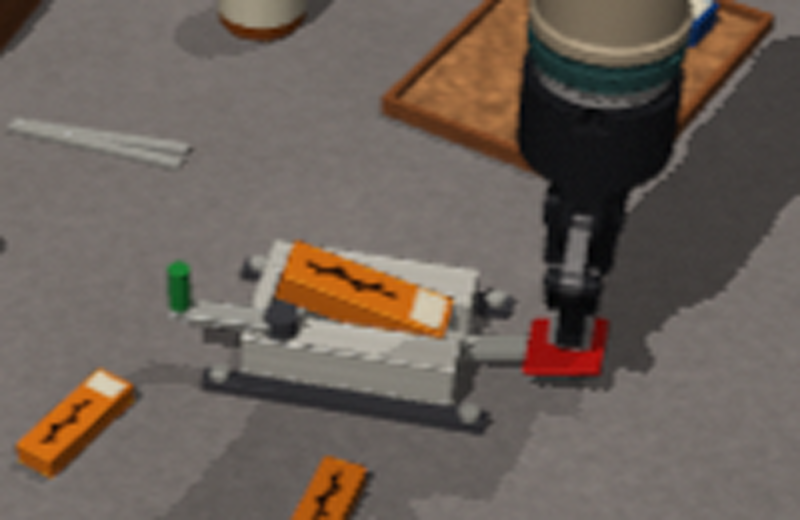

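Call:
apply_moves(twist=[[0,0,0],[0,0,0],[0,0,0],[0,0,0],[0,0,0]], travel=[[0.02,0,0.06],[0.03,0,0.12],[0.04,0,0.17],[0.04,0,0.21],[0.04,0,0.23]], grip=[0,0,0,0,0])

```text
t: 8.9
position: [0.4587, -0.0246, 0.0339]
orientation: [0.002, -0.069, 0.998, -0.002]
ft_force: [0.1, -0.1, 4.3]
gripper_width: 0.0004
```

Run:
```python
from h import *
st()
im,d=camera('side'); a=cv2.resize(im[160:290,260:460],None,fx=4,fy=4,interpolation=2); cv2.imwrite('pics/s7.png',a)
st()
```

```text
t 8.9 pos [ 0.4587 -0.0246  0.0339] q [ 0.0018 -0.0694  0.9976 -0.0019] w 0.0004 F [ 0.1 -0.1  4.3] j [-0.203  0.339  2.052 -0.004  0.746 -1.91 ]
t 8.95 pos [ 0.4587 -0.0246  0.0338] q [ 0.0017 -0.0695  0.9976 -0.0019] w 0.0002 F [0.4 0.5 3.6] j [-0.203  0.34   2.052 -0.004  0.746 -1.91 ]
```

View pics/s7.png

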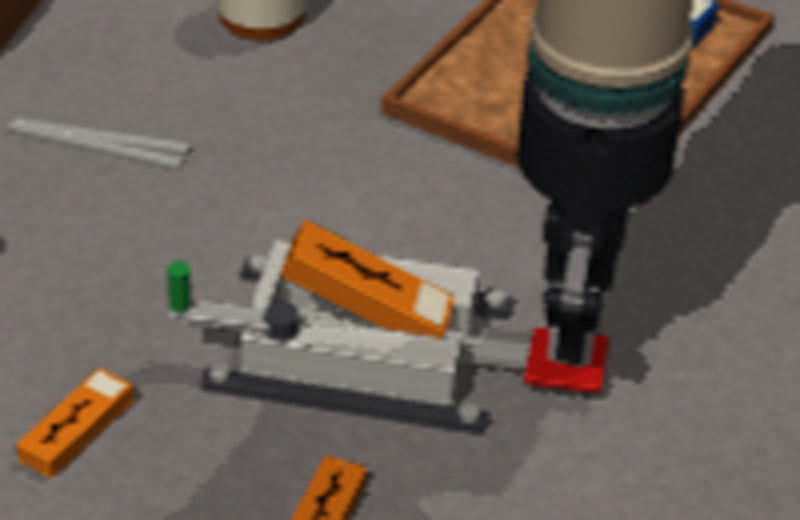

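Nearly down; I'll creep on in 0.5 mm steps and watch the force.

Call:
apply_moves(twist=[[0,0,0],[0,0,0],[0,0,0],[0,0,0]], travel=[[0,0,0.02],[0,0,0.03],[0,0,0.04],[0,0,0.04]], grip=[0,0,0,0])

```text
t: 9.35
position: [0.4585, -0.0246, 0.0317]
orientation: [0.002, -0.069, 0.998, -0.002]
ft_force: [-0.1, 0.5, 4.2]
gripper_width: 0.0001
```

Call:
apply_moves(twist=[[0,0,0],[0,0,0],[0,0,0]], travel=[[0,0,0.01],[0,0,0.02],[0,0,0.02]], grip=[0,0,0])

```text
t: 9.65
position: [0.4585, -0.0246, 0.0309]
orientation: [0.002, -0.07, 0.998, -0.002]
ft_force: [-1.7, -1.2, 6.1]
gripper_width: 0.0
```

Call:
apply_moves(twist=[[0,0,0],[0,0,0],[0,0,0]], travel=[[0,0,0.01],[0,0,0.02],[0,0,0.02]], grip=[0,0,0])

```text
t: 9.95
position: [0.4585, -0.0246, 0.0308]
orientation: [0.002, -0.07, 0.998, -0.002]
ft_force: [-2.8, 1.0, 13.1]
gripper_width: 0.0002
```

Force jumped to 13 N with no more travel, so this is the stop. I'm backing off upwards.

Call:
apply_moves(twist=[[0,0,0],[0,0,0],[0,0,0],[0,0,0],[0,0,0],[0,0,0]], travel=[[0,0,-0.1],[0,0,-0.5],[0,0,-1.2],[0.6,0,-2],[1.0,0,-2.4],[1.0,0,-2.4]], grip=[30,50,55,55,55,55])

```text
t: 10.55
position: [0.4077, -0.0312, 0.1527]
orientation: [0.003, -0.069, 0.998, -0.003]
ft_force: [0.5, -0.4, -0.7]
gripper_width: 0.055
```

Run:
```python
from h import *
st()
for c,(y,x,h,w) in {'side':(170,280,120,180),'top':(230,290,100,100)}.items():
    im,d=camera(c); np.save(f'{c}8.npy',d); cv2.imwrite(f'pics/{c}8full.png',im); cv2.imwrite(f'pics/{c}8.png',cv2.resize(im[y:y+h,x:x+w],None,fx=4.4,fy=4.4,interpolation=2))
    for r in trace(c,'cast'):
        m=r['pixels']; X,_=cloud(c,d,m); X=X[X[:,2]>.02]
        if len(X)<80 or np.linalg.norm(np.median(X,0)[:2]-[.565,-.009])>.05: continue
        Y=RM.inv().apply(X-[MX,MY,0])*1000
        np.save(f'cast_{c}.npy',Y)
        q=Y[np.abs(Y[:,1])<12]
        p=np.polyfit(q[:,0],q[:,2],1); r_=q[:,2]-np.polyval(p,q[:,0]); q=q[abs(r_)<4]; p=np.polyfit(q[:,0],q[:,2],1)
        print(c,r['confidence'],len(Y),'slope deg',np.degrees(np.arctan(p[0])),'z at 0',p[1],'std',np.std(q[:,2]-np.polyval(p,q[:,0])),'range',np.percentile(Y,[1,50,99],0).round(1).tolist())
```

```text
t 10.55 pos [ 0.4077 -0.0312  0.1527] q [ 0.0034 -0.0692  0.9976 -0.0025] w 0.055 F [ 0.5 -0.4 -0.7] j [-0.245  0.105  1.99  -0.003  1.039 -1.952]
side 0.95 631 slope deg 27.55272256531322 z at 0 58.83265913229422 std 1.5273729760407866 range [[-46.9, -15.8, 29.7], [-5.0, 8.6, 52.9], [36.1, 18.0, 74.9]]
top 0.55 406 slope deg 27.307244365036446 z at 0 59.50969749796623 std 1.993084301026852 range [[-45.1, -12.8, 33.3], [-4.2, 2.1, 57.2], [37.5, 15.8, 78.1]]
```

View pics/side8.png

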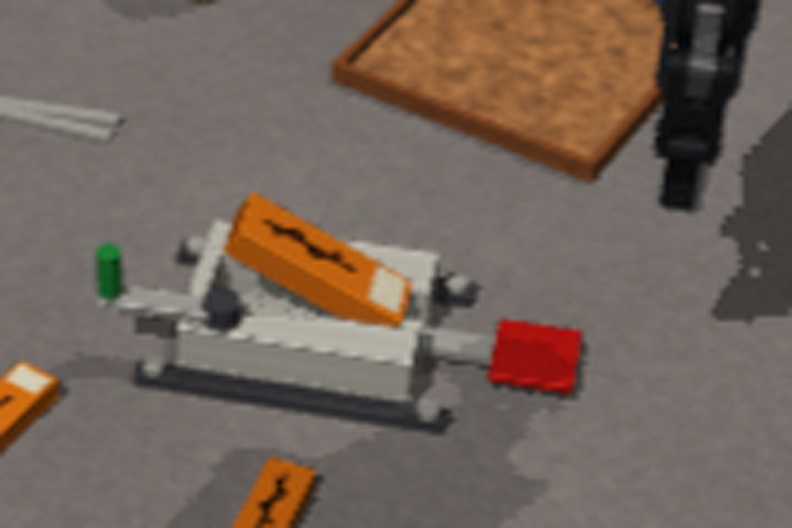

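View pics/top8.png

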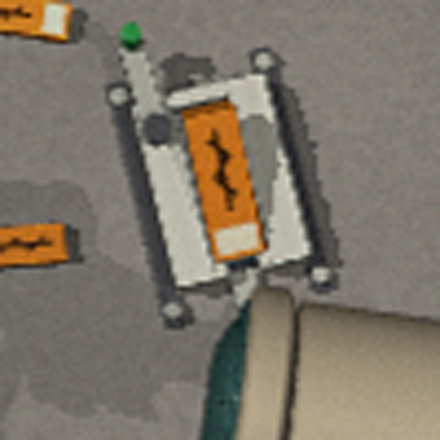

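The cast lies tilted about 27.5°, its lower top edge against the cavity's end wall. The pedal is level and the keeper is clear, at crop (160,300). Next I compute the grasp.

```bash
cat >> h.py <<'E'
c28,s28=np.cos(np.radians(27.8)),np.sin(np.radians(27.8))
RG=RM*R.from_matrix(np.array([[-c28,0,s28],[0,1,0],[-s28,0,-c28]]))
def gp(s,h,y=1.): return mw([-50+s*c28-h*s28,y,10+s*s28+h*c28])
E
python3 - <<'E'
from h import *
st(); print(RG.as_matrix().round(2))
print(gp(66,20)); go(gp(66,80),RG)
E
```

```text
t 10.75 pos [ 0.4088 -0.031   0.1496] q [ 0.0012 -0.0695  0.9976 -0.0016] w 0.055 F [ 0.1 -0.  -0.1] j [-0.244  0.112  1.99  -0.003  1.036 -1.952]
[[-0.88 -0.14  0.46]
 [-0.12  0.99  0.06]
 [-0.47 -0.   -0.88]]
[ 0.56692614 -0.00783943  0.05847314]
travel [-2.635  0.023  0.767] twist [ -0.18 -27.68   0.11]
```

Call:
apply_moves(twist=[[0,-7,0],[0,-14,0],[0,-21,0],[0,-27.7,0],[0,-27.7,0],[0,-27.7,0]], travel=[[-0.7,0,0.2],[-1.4,0,0.4],[-2,0,0.6],[-2.63,0.02,0.77],[-2.63,0.02,0.77],[-2.63,0.02,0.77]], grip=[55,55,55,55,55,55])

```text
t: 11.35
position: [0.5381, -0.0116, 0.1096]
orientation: [0.237, -0.068, 0.969, 0.016]
ft_force: [-0.8, 0.5, 1.0]
gripper_width: 0.0551
```

Run:
```python
from h import *
st(); go(gp(66,80),RG); go(gp(66,20),RG)
for c,(y,x,h,w) in {'side':(130,280,140,180)}.items():
    im,d=camera(c); cv2.imwrite(f'pics/{c}9.png',cv2.resize(im[y:y+h,x:x+w],None,fx=4,fy=4,interpolation=2))
```

```text
t 11.35 pos [ 0.5381 -0.0116  0.1096] q [ 0.2373 -0.0678  0.9689  0.0158] w 0.0551 F [-0.8  0.5  1. ] j [-0.271  0.185  2.162  0.499  0.393 -2.407]
travel [-0.037 -0.005 -0.025] twist [-0.03 -0.28  0.12]
travel [-0.043 -0.005  1.175] twist [-0.03 -0.28  0.12]
```

View pics/side9.png

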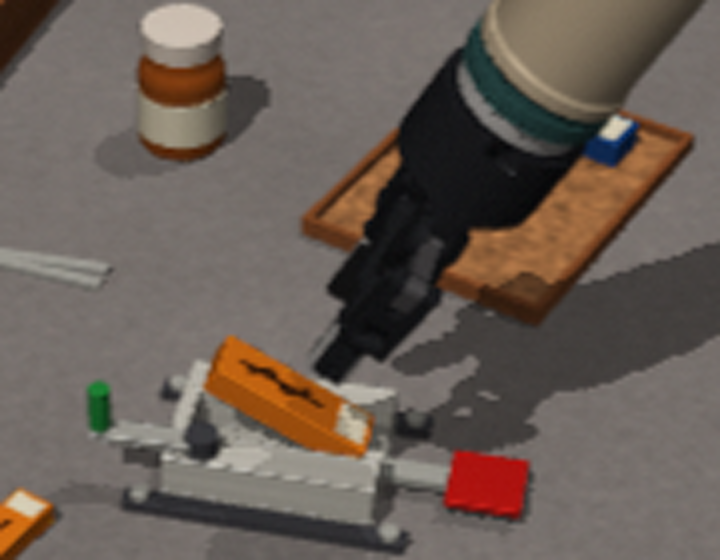

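Call:
apply_moves(twist=[[0,-0.3,0],[0,-0.3,0],[0,-0.3,0],[0,-0.3,0]], travel=[[-0.04,0,0.25],[-0.04,0,0.5],[-0.04,0,0.7],[-0.04,0,0.7]], grip=[55,55,55,55])

```text
t: 11.8
position: [0.5569, -0.009, 0.0801]
orientation: [0.24, -0.069, 0.968, 0.016]
ft_force: [-0.5, 0.5, -0.4]
gripper_width: 0.055
```

Run:
```python
from h import *
st(); go(gp(66,20),RG)
for c,(y,x,h,w) in {'side':(150,290,120,160),'top':(220,290,100,120)}.items():
    im,d=camera(c); cv2.imwrite(f'pics/{c}10.png',cv2.resize(im[y:y+h,x:x+w],None,fx=5,fy=5,interpolation=2))
```

```text
t 11.8 pos [ 0.5569 -0.009   0.0801] q [ 0.24   -0.0687  0.9682  0.016 ] w 0.055 F [-0.5  0.5 -0.4] j [-0.254  0.259  2.169  0.616  0.314 -2.518]
travel [ 0.023 -0.004  0.478] twist [-0.02  0.04  0.23]
```

View pics/side10.png

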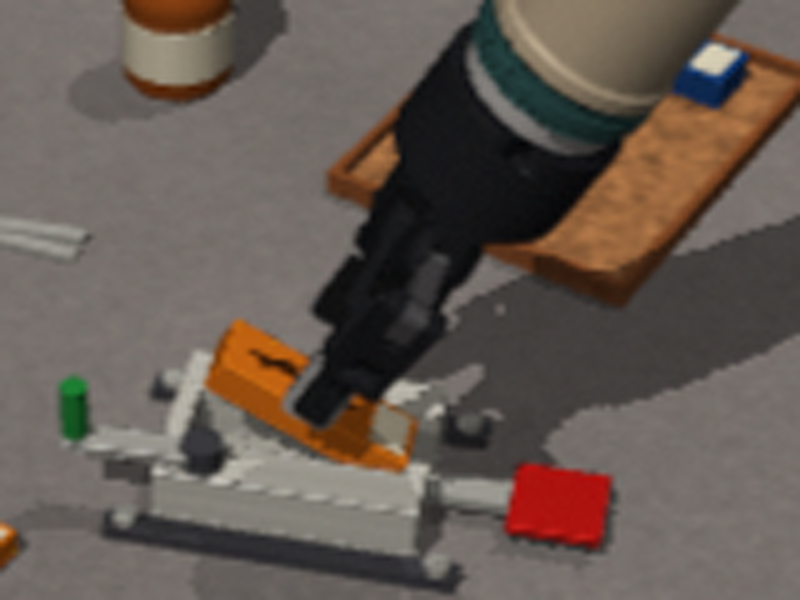

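View pics/top10.png

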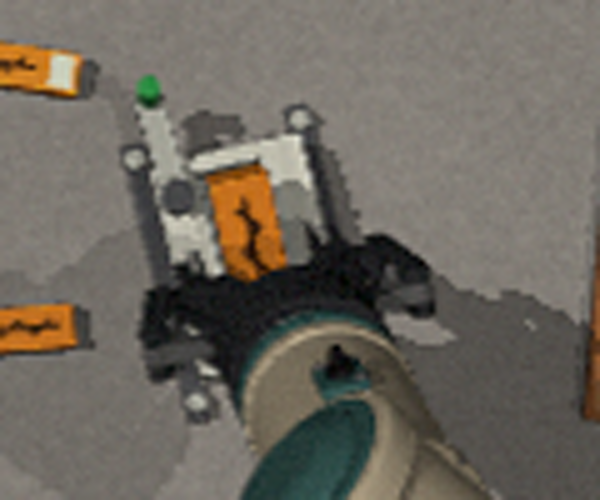

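Call:
apply_moves(twist=[[0,0,0],[0,0,0]], travel=[[0.02,0,0.15],[0.02,0,0.28]], grip=[55,55])

```text
t: 12.1
position: [0.5629, -0.0085, 0.0691]
orientation: [0.242, -0.069, 0.968, 0.015]
ft_force: [-0.6, -0.2, -0.1]
gripper_width: 0.0554
```

Run:
```python
from h import *
st(); go(gp(66,20),RG)
```

```text
t 12.1 pos [ 0.5629 -0.0085  0.0691] q [ 0.2416 -0.0689  0.9678  0.0155] w 0.0554 F [-0.6 -0.2 -0.1] j [-0.249  0.286  2.174  0.679  0.284 -2.58 ]
travel [0.027 0.002 0.225] twist [-0.08  0.21  0.27]
```

Call:
apply_moves(twist=[[0,0,0],[0,0,0],[0,0,0],[0,0,0],[0,0,0],[0,0,0],[0,0,0],[0,0,0]], travel=[[0.02,0,0.12],[0.02,0,0.21],[0.02,0,0.21],[0.02,0,0.21],[0.02,0,0.21],[0.02,0,0.21],[0.02,0,0.21],[0.02,0,0.21]], grip=[55,55,45,35,25,25,25,25], force=30)

```text
t: 12.9
position: [0.567, -0.008, 0.0596]
orientation: [0.242, -0.069, 0.968, 0.015]
ft_force: [-1.1, -0.5, 2.8]
gripper_width: 0.0293
```

Run:
```python
from h import *
st(); go(gp(66,20),RG)
for c,(y,x,h,w) in {'side':(150,290,120,160)}.items():
    im,d=camera(c); cv2.imwrite(f'pics/{c}11.png',cv2.resize(im[y:y+h,x:x+w],None,fx=5,fy=5,interpolation=2))
```

```text
t 12.9 pos [ 0.567  -0.008   0.0596] q [ 0.2418 -0.069   0.9677  0.0153] w 0.0293 F [-1.1 -0.5  2.8] j [-0.245  0.308  2.177  0.736  0.263 -2.636]
travel [0.012 0.004 0.019] twist [-0.09  0.25  0.28]
```

View pics/side11.png

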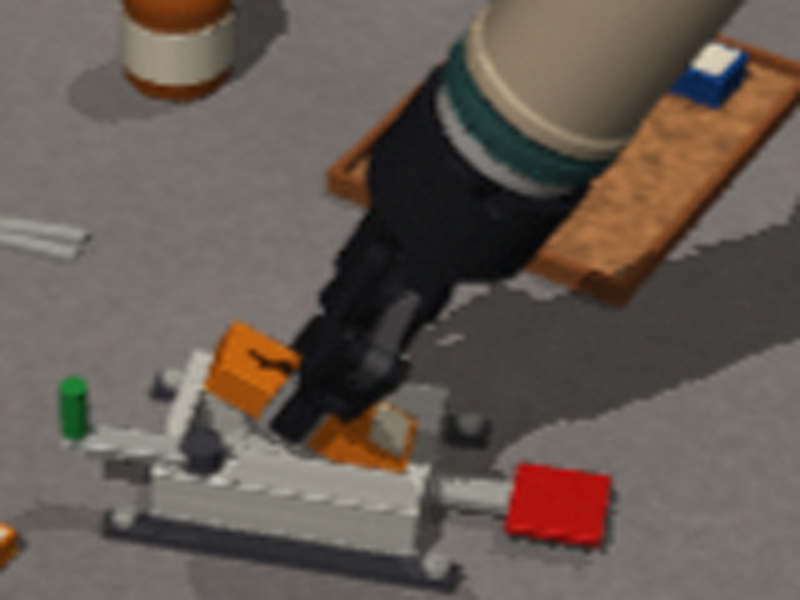

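Call:
apply_moves(twist=[[0,0,0],[0,0,0],[0,0,0],[0,0,0],[0,0,0]], travel=[[-0.1,0,-0.1],[-0.2,0,-0.28],[-0.3,0,-0.48],[-0.4,0,-0.7],[-0.4,0,-0.7]], grip=[25,25,25,25,25])

```text
t: 13.45
position: [0.569, -0.0078, 0.1013]
orientation: [0.243, -0.069, 0.967, 0.015]
ft_force: [0.0, -0.1, -1.0]
gripper_width: 0.0297
```

Run:
```python
from h import *
st()
for c,(y,x,h,w) in {'side':(130,290,130,160)}.items():
    im,d=camera(c); cv2.imwrite(f'pics/{c}12.png',cv2.resize(im[y:y+h,x:x+w],None,fx=4.5,fy=4.5,interpolation=2))
# vertical, above mould at z .18
s=read_state(); go(s['position']+[0,0,.08],down(187.9))
```

```text
t 13.45 pos [ 0.569  -0.0078  0.1013] q [ 0.2431 -0.0693  0.9674  0.0148] w 0.0297 F [ 0.  -0.1 -1. ] j [-0.244  0.236  2.123  0.512  0.362 -2.4  ]
travel [-0.754 -0.007 -1.411] twist [-0.18 28.11  0.28]
```

View pics/side12.png

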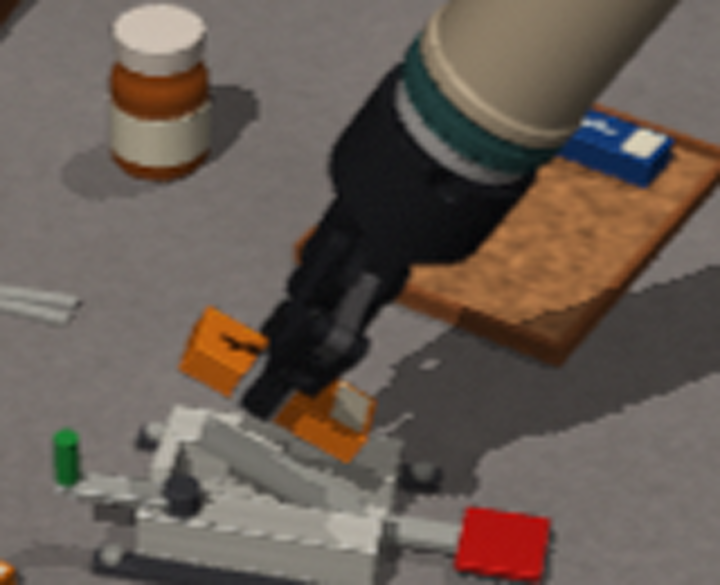

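The cast is out and held; the plate stays raised and empty. I'm lifting further and levelling.

Call:
apply_moves(twist=[[0,0,0],[0,7,0],[0,14,0],[0,21,0],[0,28,0],[0,28,0.2],[0,28,0.2]], travel=[[-0.3,0,-0.55],[-0.5,0,-1],[-0.75,0,-1.4],[-0.75,0,-1.4],[-0.75,0,-1.4],[-0.75,0,-1.4],[-0.75,0,-1.4]], grip=[25,25,25,25,25,25,25])

```text
t: 14.2
position: [0.5679, -0.0068, 0.178]
orientation: [0.0, -0.07, 0.998, -0.001]
ft_force: [0.0, 0.4, 0.1]
gripper_width: 0.0293
```

Run:
```python
from h import *
st()
ta=np.radians(-12.6); rt=R.from_euler('z',ta); TC=np.array([.5235,-.292,0])
# cast centre at tray (0,40); TCP is ~8 mm toward cast +x from cast centre
tgt=TC+rt.apply([.007,.040,0]); print(tgt)
go([tgt[0],tgt[1],.12],down(180-12.6))
for c,(y,x,h,w) in {'side':(80,270,130,160)}.items():
    im,d=camera(c); cv2.imwrite(f'pics/{c}13.png',cv2.resize(im[y:y+h,x:x+w],None,fx=4.5,fy=4.5,interpolation=2))
```

```text
t 14.2 pos [ 0.5679 -0.0068  0.178 ] q [ 4.000e-04 -6.960e-02  9.976e-01 -9.000e-04] w 0.0293 F [0.  0.4 0.1] j [-0.134  0.313  1.633 -0.002  1.195 -1.843]
[ 0.53905715 -0.25449033  0.        ]
travel [ 1.26  -4.823  1.167] twist [-0.09  0.06 20.58]
```

View pics/side13.png

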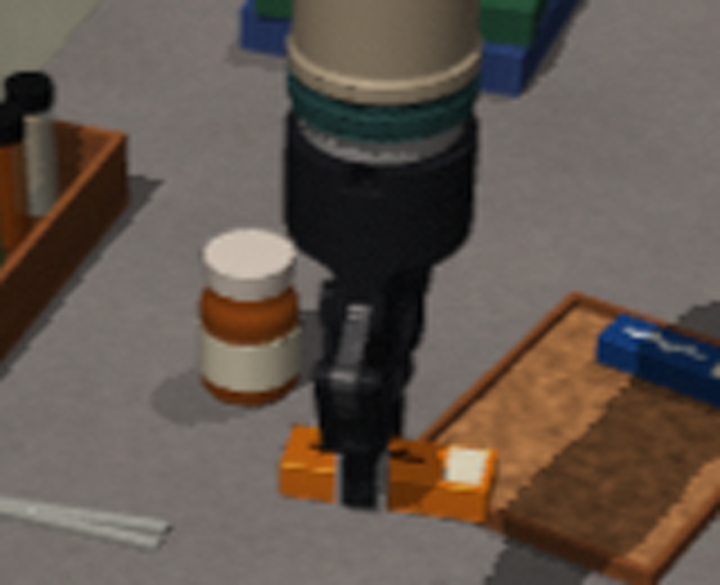

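Call:
apply_moves(twist=[[0,0,3],[0,0,7],[0,0,11],[0,0,15],[0,0,18],[0,0,20.5],[0,0,20.5],[0,0,20.5],[0,0,20.5]], travel=[[0.2,-0.7,0],[0.4,-1.4,0.1],[0.6,-2.1,0.3],[0.8,-2.8,0.5],[1,-3.5,0.8],[1.2,-4.2,1],[1.26,-4.82,1.17],[1.26,-4.82,1.17],[1.26,-4.82,1.17]], grip=[25,25,25,25,25,25,25,25,25])

```text
t: 15.15
position: [0.5361, -0.2542, 0.1196]
orientation: [-0.0, 0.11, 0.994, -0.0]
ft_force: [-0.3, 1.0, -0.4]
gripper_width: 0.0292
```

Run:
```python
from h import *
st()
rt=R.from_euler('z',-12.6,degrees=True); TC=np.array([.5235,-.292,0])
tgt=TC+rt.apply([.007,.040,0])
go([tgt[0],tgt[1],.028],down(180-12.6))
for c in('side','top'):
    im,d=camera(c); y,x,h,w={'side':(80,340,130,160),'top':(220,390,110,120)}[c]; cv2.imwrite(f'pics/{c}14.png',cv2.resize(im[y:y+h,x:x+w],None,fx=4.5,fy=4.5,interpolation=2))
    for r in trace(c,'cast'):
        X,_=cloud(c,d,r['pixels']); 
        if len(X)<50: continue
        md=np.median(X,0)
        if abs(md[1]+.25)>.06: continue
        Y=rt.inv().apply(X-TC)*1000; q=Y[Y[:,2]>np.percentile(Y[:,2],50)]
        t=Y[Y[:,2]>np.median(Y[:,2])-3]
        print(c,r['confidence'],len(Y),np.percentile(Y,[2,50,98],0).round(1).tolist(), 'slope',np.degrees(np.arctan(np.polyfit(q[:,0],q[:,2],1)[0])))
```

```text
t 15.15 pos [ 0.5361 -0.2542  0.1196] q [-2.000e-04  1.103e-01  9.939e-01 -1.000e-04] w 0.0292 F [-0.3  1.  -0.4] j [-0.56   0.4    1.656 -0.     1.086 -1.909]
travel [-0.06   0.008  1.832] twist [-0.01 -0.02 -0.07]
side 0.74 360 [[-50.5, 20.3, 99.6], [-24.3, 50.4, 116.0], [37.0, 57.0, 120.2]] slope -0.1537032195813743
top 0.59 1804 [[-77.3, -101.7, 1.5], [-13.8, 66.1, 7.2], [75.6, 104.6, 15.5]] slope 0.36028817202386954
top 0.54 254 [[-49.2, 27.7, 105.8], [-26.2, 43.7, 119.1], [-4.1, 55.9, 124.2]] slope -67.43947853495719
```

View pics/side14.png

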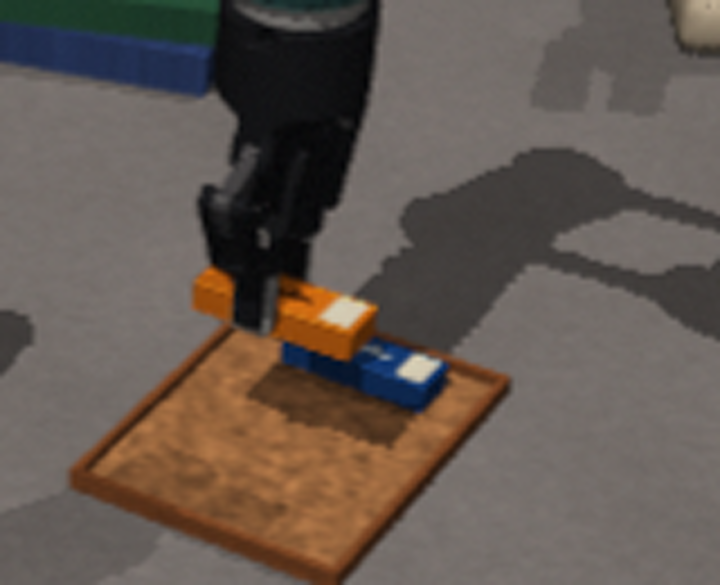

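View pics/top14.png

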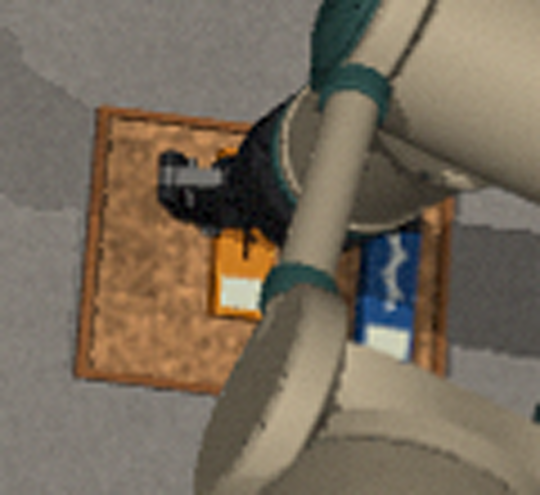

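Call:
apply_moves(twist=[[0,0,0],[0,0,0],[0,0,0],[0,0,0],[0,0,0],[0,0,0],[0,0,0]], travel=[[0,0,0.4],[0,0,0.8],[0,0,1.15],[0,0,1.4],[0,0,1.6],[0,0,1.7],[0,0,1.7]], grip=[25,25,25,25,25,25,25])

```text
t: 16.05
position: [0.5376, -0.253, 0.0352]
orientation: [0.0, 0.109, 0.994, -0.001]
ft_force: [0.6, -1.0, -0.3]
gripper_width: 0.0293
```

Run:
```python
from h import *
im,d=camera('side'); st(); y,x,h,w=(100,340,120,140); cv2.imwrite(f'pics/side15.png',cv2.resize(im[y:y+h,x:x+w],None,fx=5,fy=5,interpolation=2))
```

```text
t 16.1 pos [ 0.5379 -0.2533  0.0357] q [ 7.000e-04  1.086e-01  9.941e-01 -8.000e-04] w 0.029 F [-0.  -0.5 -1.3] j [-5.570e-01  4.920e-01  1.749e+00 -1.000e-03  8.990e-01 -1.909e+00]
```

View pics/side15.png

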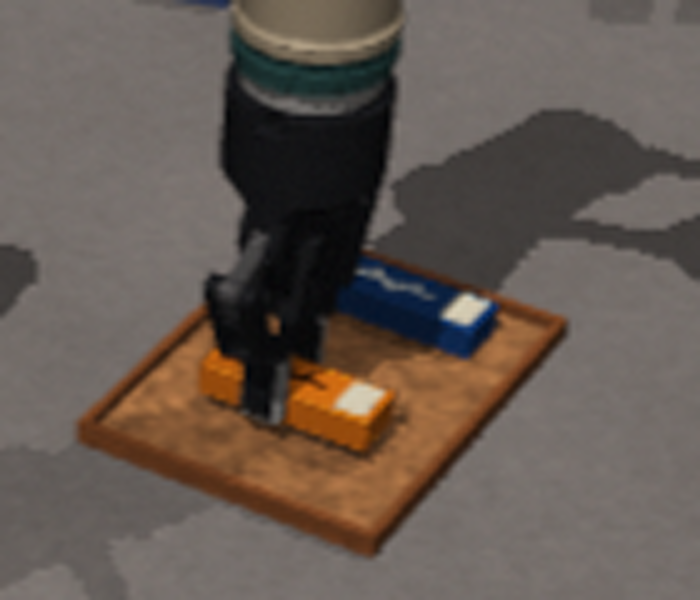

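Well inside the tray and level; I'm creeping down.

Call:
apply_moves(twist=[[0,0,0],[0,0,0],[0,0,0],[0,0,0],[0,0,0]], travel=[[0,0,0.04],[0,0,0.08],[0,0,0.12],[0,0,0.15],[0,0,0.15]], grip=[25,25,25,25,25])

```text
t: 16.6
position: [0.5378, -0.2532, 0.028]
orientation: [0.0, 0.109, 0.994, -0.001]
ft_force: [0.4, -0.3, -1.3]
gripper_width: 0.0291
```

Call:
apply_moves(twist=[[0,0,0],[0,0,0],[0,0,0],[0,0,0]], travel=[[0,0,0.015],[0,0,0.03],[0,0,0.04],[0,0,0.04]], grip=[25,25,25,25])

```text
t: 17.0
position: [0.5377, -0.2532, 0.0259]
orientation: [0.0, 0.109, 0.994, -0.001]
ft_force: [0.1, 0.1, -1.4]
gripper_width: 0.0294
```

Call:
apply_moves(twist=[[0,0,0],[0,0,0],[0,0,0]], travel=[[0,0,0.01],[0,0,0.02],[0,0,0.02]], grip=[25,25,25])

```text
t: 17.3
position: [0.5378, -0.2533, 0.0252]
orientation: [0.001, 0.109, 0.994, -0.001]
ft_force: [0.1, 0.0, 2.4]
gripper_width: 0.0291
```

Call:
apply_moves(twist=[[0,0,0],[0,0,0],[0,0,0],[0,0,0],[0,0,0],[0,0,0],[0,0,0]], travel=[[0,0,0],[0,0,0],[0,0,0],[0,0,0],[0,0,0],[0,0,0],[0,0,0]], grip=[31,33,36,40,45,50,50])

```text
t: 18.0
position: [0.5378, -0.2532, 0.0252]
orientation: [0.001, 0.109, 0.994, -0.001]
ft_force: [-0.0, 0.0, 0.1]
gripper_width: 0.0499
```

Call:
apply_moves(twist=[[0,0,0],[0,0,0],[0,0,0],[0,0,0],[0,0,0],[0,0,0],[0,0,0],[0,0,0],[0,0,0]], travel=[[0,0,-0.2],[0,0,-0.6],[0,0,-1.2],[0,0,-2],[0,0,-2.8],[0.8,0,-3.4],[1.6,0,-4],[2.4,0,-4],[2.4,0,-4]], grip=[50,50,50,50,50,50,50,50,50])

```text
t: 18.9
position: [0.4158, -0.2249, 0.2267]
orientation: [-0.0, 0.109, 0.994, -0.001]
ft_force: [0.9, -0.5, -0.6]
gripper_width: 0.0501
```

Run:
```python
from h import *
st()
rt=R.from_euler('z',-12.6,degrees=True); TC=np.array([.5235,-.292,0])
for c in('side','top'):
    im,d=camera(c); y,x,h,w={'side':(100,290,190,200),'top':(210,270,130,240)}[c]; f={'side':3.1,'top':3.3}[c]; cv2.imwrite(f'pics/{c}16.png',cv2.resize(im[y:y+h,x:x+w],None,fx=f,fy=f,interpolation=2))
    for r in trace(c,'cast'):
        X,_=cloud(c,d,r['pixels']); 
        if len(X)<50: continue
        if abs(np.median(X,0)[1]+.25)>.06: continue
        Y=rt.inv().apply(X-TC)*1000; q=Y[Y[:,2]>20]
        if len(q)>30: print(c,r['confidence'],len(Y),np.percentile(Y,[2,50,98],0).round(1).tolist(), 'slopes',np.degrees(np.linalg.lstsq(np.c_[q[:,:2],np.ones(len(q))],q[:,2],rcond=None)[0][:2]),'rect',cv2.minAreaRect(q[:,:2].astype(np.float32)))
    print(c,'knob',[(r['position'],r['confidence']) for r in tip_of(c,'keeper_knob')][:1],'ped',[(r['position'],r['confidence']) for r in tip_of(c,'pedal')][:1],'blue',[(r['position'],r['confidence']) for r in tip_of(c,'blue_cast')][:1])
```

```text
t 18.9 pos [ 0.4158 -0.2249  0.2267] q [-4.000e-04  1.092e-01  9.940e-01 -7.000e-04] w 0.0501 F [ 0.9 -0.5 -0.6] j [-0.642  0.136  1.746 -0.002  1.259 -1.994]
side 0.81 462 [[-49.0, 27.4, 7.5], [-8.4, 50.0, 22.2], [36.0, 57.9, 26.4]] slopes [-0.14637266 -0.24447934] rect ((-5.8463287353515625, 41.73687744140625), (87.1421127319336, 33.878658294677734), 2.1771206855773926)
side knob [] ped [([0.4586, -0.0291, 0.0123], 0.67)] blue [([0.5032, -0.3545, 0.0076], 0.96)]
top 0.88 500 [[-48.3, 19.9, 4.2], [-5.3, 42.2, 23.7], [40.4, 56.3, 29.5]] slopes [-0.05745446 -1.25226755] rect ((-2.6893386840820312, 40.9526481628418), (90.23723602294922, 30.66168975830078), 0.5576693415641785)
top knob [([0.6577, 0.0372, 0.0614], 0.47)] ped [([0.4588, -0.0262, 0.0111], 0.87)] blue [([0.5021, -0.3576, 0.0067], 0.83)]
```

View pics/side16.png

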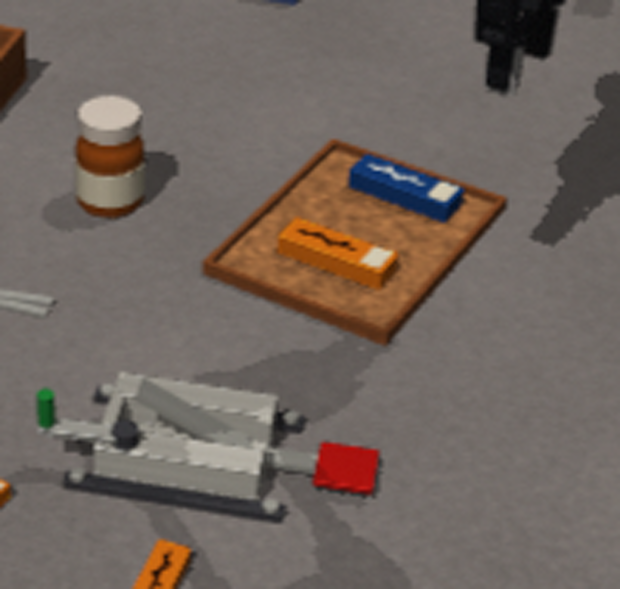

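View pics/top16.png

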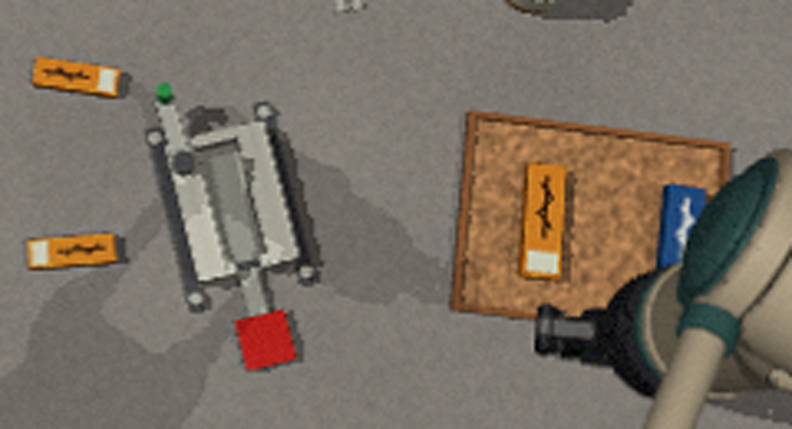

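The cast lies flat in the tray, label up, at side crop (338,252) and top crop (545,220). The blue casting, the keeper (knob at side crop (45,408)) and the level pedal (345,468) are as wanted. I'm handing in.

```bash
python3 -c "
from plant import *
print(job_done())"
```

```text
the job is handed in; nothing more can be done
None
```

The job is done and handed in at about 19 s of the 58 s limit. The largest amber casting now lies flat in the cork tray beside the blue one, with its label up.

- **Keeper:** I swung it by its knob to about 1.57–1.6 rad. It points outward along the mould's +x and was left there.
- **Pedal:** I pressed it down in small steps until the force rose from about 5 N to 13 N with no further travel, then backed off. It looks level in the last pictures. The cast's measured tilt was 27.3–27.6° against a nominal 28°, within measuring error.
- **Casting:** I gripped it at the plate's tilt, lifted it straight out, levelled it and lowered it until I felt about 2–4 N of contact, then let go. It sits about 41 mm from the tray's centre towards +y, roughly 3–6 mm off centre along x. It is parallel to the tray within about 1–2° and its top is about 24 mm high, as expected.

**Last checks:** the blue casting is within measuring error (about 4 mm) of where it started, and the nearby things look unmoved in the last close-up pictures. I did not re-measure the farther things, but the arm never went near them.

Two readings were imperfect. The top camera's depth gave a 1.3° sideways slope on the cast where the side camera gave 0.2°; I took this as noise, since the cast looks flat in both views. The side camera's network missed the knob in the last look, but the knob shows in the picture and the top camera found it.

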